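# Fit the spindle of the wrapping-paper dispenser

### The arm

A 6-joint arm with a two-finger parallel gripper is mounted at the origin on the work surface. World frame = base frame: x ahead of the robot, y to its left, z up, the work surface at z = 0. Lengths are in m, angles in rad, forces in N, time in s.
With the tool pointing down it reaches from about 0.35 to 0.875 m from the base axis. Payload 15.5 kg.
Tool frame: the origin (TCP) lies at the very end of the fingers, on their centre line; the grasp point (between the pads) lies grip_depth behind it (grip_depth is the distance from the TCP to the grasp point, in m); x points along the fingers, z is the direction in which the jaws open and shut, and the axes are right-handed (so a half turn about x gives the same grasp; the last joint's range is limited). The gripper opens to 85 mm and grips with 20 to 120 N. Pads are 22 mm wide; open, the fingers measure 114 mm over their backs; the gripper's body (76 mm by 85 mm) begins 54 mm behind the grasp point. The pads swing forward as they close: fully open they stand 13 mm farther back than shut.
Start: joints at [1.067, 0.494, 1.345, -0, 1.302, -0.096], TCP at [0.248, 0.574, 0.231] pointing down, gripper open.
Joint ranges: [-2.91, 2.91], [-0.82, 2.16], [0.22, 2.67], [-1.22, 4.37], [0.12, 2.79], [-3.08, 3.08]. Speed limits (rad/s): [1.89, 1.89, 2.57, 3.01, 3.01, 3.01].

### API

Orientations are given as a unit quaternion [w, x, y, z].
In Python, from station import * gives the robot as it stands.
- The arm moves only by the tool move_arm, never from a script. Its argument "increments" is a list that holds one entry, the list of rows, each a list of 7 numbers: the shift along the tool's x, y, z in mm, then the turn, a rotation vector about the tool's x, y, z in degrees, then the gripper command: -1 is shut, 1 is fully open, values between are in proportion. In form: [[[x, y, z, ax, ay, az, gripper], ...]]. A call has 1 to 12 rows; each row is the pose to reach, as a shift and turn from the pose measured when the call began, along the tool's axes at that moment; what a row does not reach only later rows make up. A row lasts 1/12 s, in which the tool goes at most 41.7 mm and 7.16 degrees, less where a joint would pass 70% of its speed; a pose out of reach is approached as far as the arm can. A call with a gripper value outside its range is refused whole. The fingers move at their own pace and stop on an object; the grip force is fixed at half the most. Time passes only in rows, so rows that repeat a pose let the fingers close. It gives the time, the measured TCP pose, the force and the opening at its end, in the units of the state.
- observe(): the state, without advancing time (a new reading comes with each control period).
- snapshot(name): name is "scene" or "side" or "wrist"; returns (picture, depth): 384x512x3 uint8, red, green, blue; 384x512 float32, m along the optical axis (not along the pixel's ray), 0 where there is no reading.
- camera_model(name): a dict with "intrinsics" (3x3 intrinsics, pixels), "pose" (4x4, takes a point from camera to world coordinates). Camera axes: x right, y down, z forward; pixel columns grow to the right and rows downward; lengths in m; the calibration is good to about 2 mm. The wrist camera is an equidistant fisheye: a pixel r from the principal point sees the ray r / f radians off the axis. A picture is of the moment at which its call begins: read the wrist's pose just before it. camera_model takes no time and is no camera call; for the wrist camera it gives the pose at the moment of the call.
- finish_job(): hands the job in, once; it reports no verdict.
Trained networks look in the newest picture that a camera, given by its name, has taken for a name from the list of things; names that differ only in an ending like _2 or _b are one class to them, and where a whole thing is asked for, a point or a joint stands for the part that bears it (a point fixed in the world has none). Each returns a list of dicts, best first, with "score" (0 to 1); they miss things now and then, are a little off and sometimes report something else, mostly with a low value. They report only what shows in the picture. A call takes as long as a camera call. They do not tell look-alikes from the thing itself.
- regions_of(query, camera): "region" (384x512 bool, what is visible of it) and "bbox" ([left, top, width, height] in pixels, round what is visible of it).
The state is a dict: "time_s": time; "joints": joint angles; "joint_vel": joint speeds; "tau": joint torques, N m; "tool_pos": TCP position; "eef_rot": TCP orientation; "wrist_force": force on the tool from outside, world axes, zero at the start; "moment": the same for the moment, N m; "opening": finger opening in m.
Only numpy, scipy, OpenCV 4.12 (cv2) and the standard library are available. Lean on these libraries where they do the work, as an engineer would, in place of code of your own. Each camera call takes 0.05 s, during which the arm holds its last target.

### The job

The new paper roll lies in the dispenser's cradle. Take the steel spindle from the basket and push it, pointed end first, through the near hub about halfway into the roll, let go of it there, then take hold again further back and push it home: tip hard against the bottom of the far hub with the ball catch clicked into its groove, the roll hanging on it clear of the cradle. Go by feel, never shoving with more than about 25 N, keep off the roll, leave the jar, the brush and the cup alone, and let go at the end.

Things in the scene. Friction and masses are not known exactly. Their poses are not given: they have to be found in the camera images.
- spindle_balance (a point): Balance point of the spindle, on its axis: the best place to carry it, 130 mm ahead of the knob's front face and 180 mm behind the tip. y axis: along the rod, from knob to tip; z up as it lies. At the start the spindle lies level across the basket, in the notches of its two ends, axis about 42 mm above the table.
- spindle_knob (a point): Centre of the spindle's black plastic knob (30 mm across, 40 mm long), on the rod axis, 330 mm behind the tip and 150 mm behind the balance point; same axes as spindle_balance.
- spindle_tip (a point): Foremost point of the spindle. The last 13 mm taper from 14 mm to 3 mm; a shallow groove (2 mm deep) runs round the rod 31 to 45 mm behind the tip, for the ball catch. Same axes as spindle_balance.
- spindle: The loose spindle: a plain steel rod 14 mm across and 310 mm long with a knob on its rear end, about 0.3 kg. Origin at the centre of the knob's front face, axes as spindle_balance. Let go partway in, it stays there but its tail sags by up to about 10 mm.
- dispenser: The paper dispenser, painted cast metal, bolted down: two upright cheeks (tops 117 mm above the table) with steel hubs 34 mm across, on a 170 x 320 mm base 12 mm thick. Origin on the table under the hubs' axis, 135 mm beyond hub_mouth along y; same axes as hub_mouth. The far cheek is clamped to suit the roll: its inner face stands 223 to 247 mm beyond hub_mouth, where exactly is not known.
- hub_mouth (a point): Centre of the mouth of the near hub, 95 mm above the table. y axis: level, the way the spindle goes in. The near hub's bore is 15.5 mm wide and 35 mm deep, right through, the mouth countersunk to 21 mm. The base plate ends 15 mm outside this mouth. With the spindle home the knob's face still stands 13 to 37 mm off this mouth, as the far cheek is set.
- catch (a joint): Lift of the spring ball in the top of the far hub: 0 down, about 1.6 mm while the rod holds it up. The far hub is a blind bore 15.5 mm wide and 50 mm deep (countersunk to 28 mm), the ball 14 mm inside. Passing under the ball takes about 5 to 15 N of push; only with the tip against the hard bottom (to 1.5 mm) does the ball drop into the rod's groove.
- roll_center (a point): Centre of the loose paper roll. It lies between the cheeks on two cradle rails, its axis 5 mm below that of the hubs, its near end about 4 mm from the near cheek. The tapered tip lifts it as it enters; on the spindle it hangs 2 to 3 mm higher than in the cradle.
- roll: The roll: 72 mm across, 172 mm long, about 0.5 kg, with a 16 mm bore through its core, near end countersunk to 22 mm. Origin at its centre, y axis along the bore.
- basket: Low blue plastic basket, 150 x 190 mm and 50 mm high, fixed; origin under its centre, y axis along its length, the way the spindle lies. Its ends are notched to 35 mm above the table for the spindle; inside it is empty, floor 4 mm thick.
- jar: Glass jar with a steel lid, 64 mm across, 75 mm high, a bystander; origin under its centre.
- scaler: Fish brush with a wooden handle lying on the table, a bystander; origin under its middle.
- cup: White cup, 72 mm across, 75 mm high, a bystander; origin under its centre.
Mind the look-alikes: they are no part of the job. There is more than one size of the roll; the job needs the middle-sized.

How it is judged:
On the way, in this order (a step that is already met when the one before it is completed fails the run):
1. the spindle stands 60 to 220 mm deep in the near hub and is let go there (y of spindle_tip in the frame of hub_mouth between 0.06 and 0.22 m and x of spindle_tip in the frame of hub_mouth between -0.012 and 0.012 m and z of spindle_tip in the frame of hub_mouth between -0.015 and 0.015 m and angle between the y axis of spindle_knob and the y axis of hub_mouth, either way round below 0.09 rad and contact force between the fingers and spindle below 0.1 N), for 0.2 s.
2. the spindle is held again further back, within 70 mm of its knob's centre, while still 60 to 230 mm deep (y of spindle_tip in the frame of hub_mouth between 0.06 and 0.23 m and x of spindle_tip in the frame of hub_mouth between -0.012 and 0.012 m and z of spindle_tip in the frame of hub_mouth between -0.015 and 0.015 m and angle between the y axis of spindle_knob and the y axis of hub_mouth, either way round below 0.09 rad and contact force between the fingers and spindle above 1 N and distance between the grasp point and spindle_knob below 0.07 m), for 0.1 s.
At the end, for the whole second after the job is handed in: The spindle lies through near hub and roll into the far hub, tip over 272 mm beyond the near mouth and within 5 mm of the axis, the ball down in its groove (catch under 0.7 mm), so home to about 1.5 mm; the roll's axis hangs less than 3.6 mm below the hubs'; all at rest and let go (y of spindle_tip in the frame of hub_mouth above 0.272 m and value of joint catch below 0.0007 m and angle between the y axis of spindle_knob and the y axis of hub_mouth, either way round below 0.03 rad and x of spindle_tip in the frame of hub_mouth between -0.005 and 0.005 m and z of spindle_tip in the frame of hub_mouth between -0.005 and 0.005 m and z of roll_center in the frame of hub_mouth above -0.0036 m and distance between spindle_balance and roll_center below 0.08 m and linear speed of each of spindle, roll below 0.01 m/s and contact force between the fingers and spindle below 0.1 N); the robot touches nothing.
It fails at once if the spindle shoved or levered against the dispenser or the roll with more than 40 N (contact force between spindle and dispenser above 40 N or contact force between spindle and roll above 40 N).
It fails at once if the roll pressed by the robot with more than 2 N (contact force between any of the fingers, the arm and roll above 2 N).
It fails at once if a bystander moved by more than 30 mm (distance of any of jar, scaler, cup from where it was at the start of the episode above 0.03 m).
It also fails if it takes over 72 s, if anything falls off the work surface, if the arm or the gripper's body presses on something with over 40 N, if the wrist force passes 120 N, or if a joint passes its speed limit or range.

## Working session

There is one attempt and no reset: what is moved stays moved. The work goes in short steps, Python scripts to look and compute and a tool call to move; the robot and the scene stay as the last step left them, time stands still between calls to the robot, and variables do not carry over. Pictures are saved under pics/ and viewed, and the job is handed in when it is done.

Besides the shell and the picture viewer there is one more tool, called as name(argument=value, ...), one argument or row to a line, values as JSON. move_arm: Moves the arm, as the interface text tells. Its arguments: {"type":"object","properties":{"increments":{"type":"array","items":{"type":"array","items":{"type":"array","items":{"type":"number"}}}}},"required":["increments"]}

```bash
ls; mkdir -p pics; python3 - <<'E'
from station import *
import cv2,numpy as np
s=observe();print(s)
for n in ["scene","side","wrist"]:
    p,d=snapshot(n); cv2.imwrite(f"pics/{n}0.png",p[:,:,::-1]); np.save(f"pics/{n}0d.npy",d)
    m=camera_model(n);print(n,np.round(m["intrinsics"],2).tolist(),np.round(m["pose"],4).tolist())
E
```

```text
pics
{'time_s': 0.0, 'joints': array([ 1.06751223e+00,  4.94184507e-01,  1.34612843e+00, -5.46708614e-06,
        1.30251411e+00, -9.54828041e-02]), 'joint_vel': array([-0.00063024,  0.00064662,  0.00038218,  0.0025647 , -0.0002237 ,
        0.00168877]), 'tau': array([-3.00667882e-03, -8.82167459e+01, -3.83862770e+01, -2.99296153e-04,
        1.02926645e-02, -9.77453988e-05]), 'tool_pos': array([0.24768273, 0.57343201, 0.23070035]), 'eef_rot': array([ 0.59050203, -0.3886026 ,  0.59127206,  0.38819159]), 'wrist_force': array([ 0.23547741, -0.22964559, -0.46582449]), 'moment': array([0.02169754, 0.00505693, 0.00080088]), 'opening': 0.08544484231680483}
scene [[350.37, 0.0, 250.11], [0.0, 350.37, 186.85], [0.0, 0.0, 1.0]] [[-0.7814, 0.3664, -0.5051, 1.0543], [0.624, 0.4603, -0.6315, 0.6512], [0.0011, -0.8086, -0.5883, 0.7132], [0.0, 0.0, 0.0, 1.0]]
side [[456.49, 0.0, 250.19], [0.0, 456.49, 196.99], [0.0, 0.0, 1.0]] [[0.699, -0.4515, 0.5545, -0.2472], [-0.715, -0.4318, 0.5498, -0.8383], [-0.0088, -0.7808, -0.6247, 0.9681], [0.0, 0.0, 0.0, 1.0]]
wrist [[297.32, 0.0, 254.83], [0.0, 297.32, 191.23], [0.0, 0.0, 1.0]] [[0.3962, 0.8771, 0.2716, 0.1776], [0.9182, -0.3781, -0.1184, 0.6034], [-0.0011, 0.2963, -0.9551, 0.3722], [0.0, 0.0, 0.0, 1.0]]
```

View pics/scene0.png

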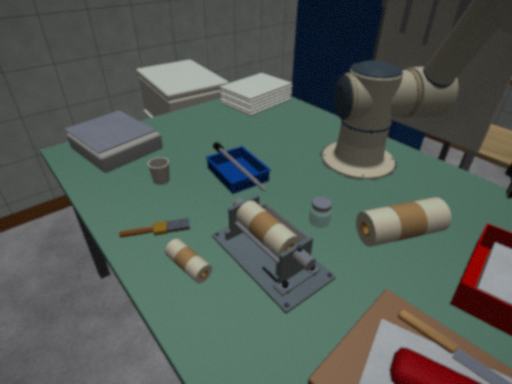

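View pics/side0.png

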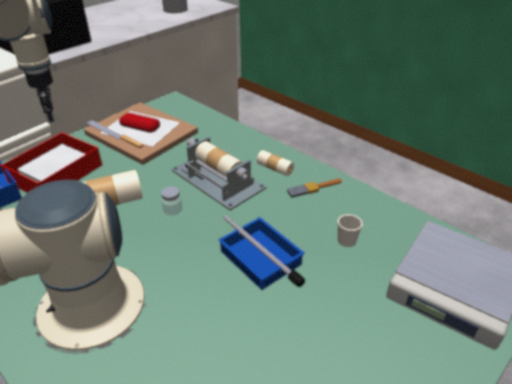

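View pics/wrist0.png

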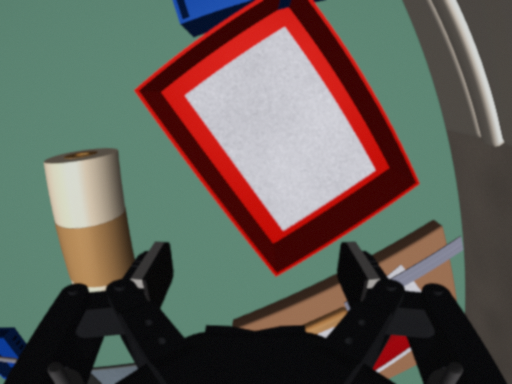

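The scene view shows the basket (238,168) with the spindle, knob at (217,147) and tip at (264,188). It also shows the dispenser (270,250) holding a roll, the jar (320,210), the cup (159,170) and the brush (155,228). There are three rolls: small (187,260), middle one in the cradle (268,225), and big (405,220). The one in the cradle fits. Next I'll measure positions.

```bash
cat > h.py <<'E'
from station import *
import cv2,numpy as np
from scipy.spatial.transform import Rotation as R
def cloud(n,d):
    m=camera_model(n);K=m["intrinsics"];T=np.array(m["pose"])
    v,u=np.mgrid[:384,:512]
    P=np.stack([(u-K[0][2])/K[0][0]*d,(v-K[1][2])/K[1][1]*d,d],-1)
    return P@T[:3,:3].T+T[:3,3]
E
python3 - <<'E'
from h import *
for n in ["scene","side"]:
    p,d=snapshot(n);C=cloud(n,d); np.save(f"pics/{n}C.npy",C); np.save(f"pics/{n}P.npy",p)
    for q in ["spindle","spindle_knob","dispenser","roll","basket","jar","cup","scaler"]:
        for r in regions_of(q,n)[:3]:
            m=r["region"]&(d>0); X=C[m]
            if len(X): print(n,q,round(r["score"],2),r["bbox"],len(X),np.round(np.median(X,0),3),np.round(X.min(0),3),np.round(X.max(0),3))
            np.save(f"pics/{n}_{q}_{int(r['score']*100)}.npy",r["region"])
print(observe()["time_s"])
E
```

```text
scene spindle 0.66 [147.3, 158.2, 23.0, 25.3] 478 [ 0.666 -0.323  0.054] [ 0.629 -0.378  0.005] [ 0.698 -0.303  0.079]
scene spindle 0.61 [216.0, 141.3, 47.9, 43.8] 214 [ 0.43  -0.235  0.049] [ 0.397 -0.363  0.03 ] [ 0.457 -0.033  0.062]
scene spindle_knob 0.66 [212.0, 143.4, 53.2, 42.6] 270 [ 0.436 -0.176  0.049] [ 0.399 -0.367  0.002] [ 0.458 -0.027  0.062]
scene dispenser 0.8 [213.9, 200.3, 121.9, 111.2] 5361 [0.634 0.254 0.015] [ 0.462 -0.093 -0.002] [0.69  0.332 0.128]
scene roll 0.97 [237.0, 198.0, 63.0, 60.5] 1746 [0.62  0.17  0.118] [0.531 0.056 0.063] [0.651 0.259 0.129]
scene roll 0.76 [356.9, 194.8, 97.5, 51.6] 3171 [0.284 0.352 0.082] [ 0.007  0.247 -0.002] [0.378 0.429 0.103]
scene roll 0.67 [160.6, 235.9, 51.9, 47.4] 1070 [0.799 0.086 0.048] [0.744 0.002 0.001] [0.825 0.134 0.058]
scene basket 0.92 [206.5, 143.2, 62.2, 49.5] 1739 [ 0.43  -0.209  0.022] [ 0.308 -0.307 -0.001] [ 0.518 -0.096  0.056]
scene jar 0.71 [307.9, 198.4, 22.9, 30.4] 555 [0.406 0.168 0.052] [0.36  0.132 0.001] [0.422 0.188 0.08 ]
scene cup 0.7 [149.4, 156.4, 22.4, 28.0] 513 [ 0.667 -0.323  0.053] [
[... 713 characters left out ...]
[0.751 0.314 0.132]
side roll 0.74 [169.0, 134.7, 95.5, 78.9] 2865 [0.569 0.094 0.02 ] [ 0.51  -0.007 -0.004] [0.77  0.449 0.128]
side basket 0.94 [216.9, 215.5, 88.8, 67.8] 3128 [ 0.43  -0.202  0.016] [ 0.34  -0.313 -0.001] [ 0.52  -0.061  0.059]
side jar 0.81 [161.1, 185.2, 19.9, 30.8] 459 [0.379 0.135 0.053] [0.356 0.117 0.002] [0.416 0.178 0.08 ]
side cup 0.56 [337.8, 212.2, 24.9, 34.5] 660 [ 0.656 -0.346  0.052] [ 0.627 -0.38  -0.002] [ 0.784 -0.288  0.081]
side scaler 0.84 [288.0, 178.9, 53.0, 15.9] 398 [ 0.77  -0.112  0.019] [ 0.702 -0.162  0.003] [ 0.886 -0.065  0.027]
side scaler 0.54 [168.7, 138.2, 96.0, 74.8] 2697 [0.567 0.094 0.023] [ 0.511  0.003 -0.004] [0.77  0.449 0.128]
1.05
```

```bash
python3 - <<'E'
import cv2
a=cv2.imread("pics/scene0.png")[135:315,130:340];b=cv2.imread("pics/side0.png")[130:300,150:320]
cv2.imwrite("pics/ca.png",cv2.resize(a,None,fx=3,fy=3,interpolation=2)); cv2.imwrite("pics/cb.png",cv2.resize(b,None,fx=3,fy=3,interpolation=2))
E
```

```text
(no output)
```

View pics/ca.png

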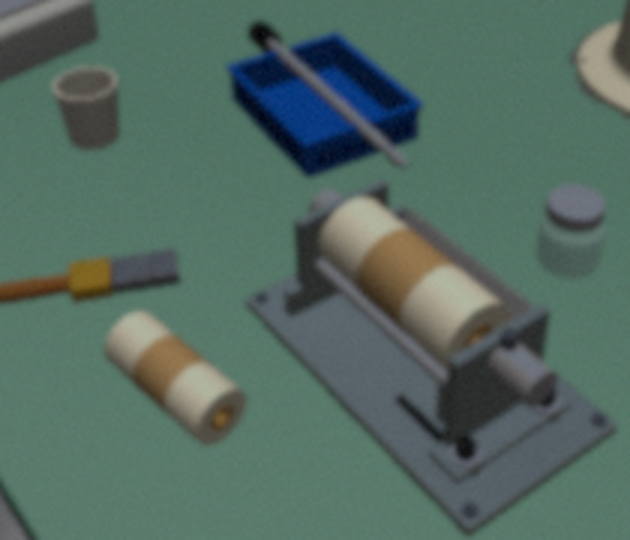

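View pics/cb.png

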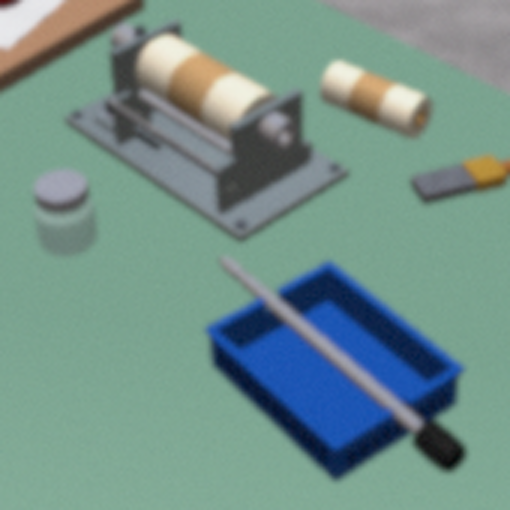

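The cradle roll is the middle-sized one. It is flanked by cheeks; the clamp lever sits at the far cheek, (280,285) in the scene view, so the near hub faces the basket at about (237,203). Next I'll fit precise poses.

```bash
cat > fit.py <<'E'
from h import *
from scipy.optimize import least_squares
import sys
def fitall(names=("scene","side"),pre="pics/"):
  for n in names:
    C=np.load(f"{pre}{n}C.npy").reshape(-1,3);P=np.load(f"{pre}{n}P.npy").reshape(-1,3).astype(int)
    # table check
    t=C[(abs(C[:,2])<.01)&(abs(C[:,0]-.5)<.25)&(abs(C[:,1])<.3)];print(n,"table z",np.median(t[:,2]))
    # roll: cylinder r=.036, points near
    g=P.max(1)>0
    m=(abs(C[:,0]-.61)<.06)&(C[:,1]>.075)&(C[:,1]<.245)&(C[:,2]>.09)&(C[:,2]<.14)&((P[:,0]-P[:,2])>25)
    X=C[m]
    def f(q):
        p=np.array([q[0],.15,q[1]]);u=np.array([q[2],1,q[3]]);u/=np.linalg.norm(u)
        w=X-p;return np.linalg.norm(w-np.outer(w@u,u),axis=1)-.036
    r=least_squares(f,[.61,.09,.15,0],loss="soft_l1",f_scale=.002)
    print(" roll",len(X),np.round(r.x,4),"med res",np.median(abs(r.fun)))
    # base plate top
    m=(C[:,2]>.008)&(C[:,2]<.016)&(C[:,0]>.45)&(C[:,0]<.8)&(C[:,1]>-.05)&(C[:,1]<.40)&(abs(P[:,0]-P[:,2])<40)
    B=C[m];rect=cv2.minAreaRect(B[:,:2].astype(np.float32)*1000);print(" plate",len(B),rect,np.median(B[:,2]))
    # spindle rod r=.007
    m=(C[:,2]>.040)&(C[:,2]<.053)&(C[:,1]>-.30)&(C[:,1]<-.04)&(abs(C[:,0]-.4275)<.06)&(abs(P[:,0]-P[:,2])<30)
    X=C[m]
    def f2(q):
        p=np.array([q[0],-.2,q[1]]);u=np.array([q[2],1,q[3]]);u/=np.linalg.norm(u)
        w=X-p;return np.linalg.norm(w-np.outer(w@u,u),axis=1)-.007
    r=least_squares(f2,[.427,.042,.15,0],loss="soft_l1",f_scale=.001)
    print(" rod",len(X),np.round(r.x,4),np.median(abs(r.fun)))
    u=np.array([r.x[2],1,r.x[3]]);u/=np.linalg.norm(u);p=np.array([r.x[0],-.2,r.x[1]])
    w=C-p;s=w@u;dd=np.linalg.norm(w-np.outer(s,u),axis=1)
    k=(dd<.018)&(C[:,2]>.02)&(abs(s)<.22);ss=s[k];print(" s range",np.sort(ss)[[0,2,5]],np.sort(ss)[[-6,-3,-1]])
    k=(dd<.020)&(P.max(1)<60)&(C[:,2]>.02)&(abs(s)<.22);print(" knob s",len(s[k]),np.percentile(s[k],[2,50,98]) if k.sum() else 0)
if __name__=="__main__": fitall()
E
python3 fit.py
```

```text
scene table z 0.0013888000500625886
 roll 630 [ 0.6007  0.0913  0.0409 -0.0215] med res 0.0007322811742448802
 plate 2797 ((659.21923828125, 194.80133056640625), (204.16156005859375, 357.58782958984375), 23.257741928100586) 0.013092117237251566
 rod 176 [ 0.4299  0.0433  0.1224 -0.0026] 0.0008290693172733946
 s range [-0.16789522 -0.16676682 -0.16250623] [0.16916641 0.17212941 0.17438374]
 knob s 65 [-0.16245331 -0.13694412  0.09199343]
side table z 0.001851167106242002
 roll 461 [ 0.6028  0.0917  0.0215 -0.012 ] med res 0.0015441874240887943
 plate 1104 ((653.2059326171875, 169.35946655273438), (287.534912109375, 344.52032470703125), 0.45991379022598267) 0.013036231836201506
 rod 269 [ 0.4338  0.0437  0.118  -0.0057] 0.0012184553009541976
 s range [-0.17741761 -0.17642112 -0.17603229] [0.16027469 0.1662704  0.17148136]
 knob s 144 [-0.17620425 -0.16072041 -0.13788014]
```

```bash
cat >> h.py <<'E'
def ray(n,u,v,z,T=None):
    m=camera_model(n);K=np.array(m["intrinsics"]);T=np.array(m["pose"]) if T is None else T
    a=np.array([(u-K[0,2])/K[0,0],(v-K[1,2])/K[1,1]])
    if n=="wrist":
        r=np.hypot(*a); dr=np.array([*(a/r*np.sin(r)),np.cos(r)])
    else: dr=np.array([*a,1.])
    dr=T[:3,:3]@dr; o=T[:3,3]; return o+dr*(z-o[2])/dr[2]
def proj(n,X,T=None):
    m=camera_model(n);K=np.array(m["intrinsics"]);T=np.array(m["pose"]) if T is None else T
    c=(np.atleast_2d(X)-T[:3,3])@T[:3,:3]
    if n=="wrist":
        r=np.hypot(c[:,0],c[:,1]);th=np.arctan2(r,c[:,2]);a=c[:,:2]/r[:,None]*th[:,None]
    else: a=c[:,:2]/c[:,2:]
    return a*K[0,0]+K[:2,2]
E
python3 - <<'E'
from h import *
for u,v in [(248,298),(612,430),(470,532)]: print("scene",ray("scene",130+u/3,135+v/3,.012))
for u,v in [(67,118),(242,240),(348,173)]: print("side",ray("side",150+u/3,130+v/3,.012))
# knob/tip along spindle
print("tip scene",ray("scene",130+406/3,135+163/3,.042)," knob c", ray("scene",130+263/3,135+36/3,.042))
print("tip side",ray("side",150+222/3,130+258/3,.042),"knob", ray("side",150+440/3,130+446/3,.042))
E
```

```text
scene [0.68071565 0.01252772 0.012     ]
scene [0.53094494 0.33367387 0.012     ]
scene [0.690551  0.3304577 0.012    ]
side [0.52087458 0.32032732 0.012     ]
side [0.50952028 0.00167851 0.012     ]
side [ 6.75745346e-01 -2.98731044e-04  1.20000000e-02]
tip scene [ 0.44816701 -0.02803146  0.042     ]  knob c [ 0.41294017 -0.35146351  0.042     ]
tip side [ 0.45170151 -0.03050897  0.042     ] knob [ 0.41218386 -0.35459602  0.042     ]
```

```bash
python3 - <<'E'
from h import *
import station
print([k for k in dir(station) if not k.startswith('_')])
try: print("gd",grip_depth)
except Exception as e: print(e)
s=observe();q=s["eef_rot"];M=R.from_quat([q[1],q[2],q[3],q[0]]).as_matrix();print(np.round(M,4))
T=np.array(camera_model("wrist")["pose"])
print("cam in tool",np.round(M.T@(T[:3,3]-s["tool_pos"]),4),np.round(M.T@T[:3,:3],3))
E
```

```text
['PlanningError', 'camera_model', 'finish_job', 'grip_depth', 'observe', 'regions_of', 'snapshot']
gd 0.0187
[[ 0.     -0.918   0.3965]
 [ 0.      0.3965  0.918 ]
 [-1.     -0.      0.    ]]
cam in tool [-0.1413  0.0763 -0.0005] [[ 0.    -0.296  0.955]
 [ 0.    -0.955 -0.296]
 [ 1.     0.    -0.   ]]
```

```bash
cat >> h.py <<'E'
def Rt(yaw,pitch=0):
    y=np.array([np.cos(yaw),np.sin(yaw),0]);x=np.array([0,0,-1.]);M=np.stack([x,y,np.cross(x,y)],1);return M
def cur():
    s=observe();q=s["eef_rot"];return s,np.array(s["tool_pos"]),R.from_quat([q[1],q[2],q[3],q[0]]).as_matrix()
def mv(pos,slope):
    s,p,M=cur();yaw=np.arctan2(1,slope);
    d=M.T@(np.array(pos)-p)*1000;r=R.from_matrix(M.T@Rt(yaw)).as_rotvec(degrees=True)
    print("shift",np.round(d,1),"rot",np.round(r,2),"dist",round(np.linalg.norm(d),1),"t",round(s["time_s"],2));return d,r
E
python3 -c "
from h import *
mv([.50,-.08,.30],.115)"
```

```text
shift [ -68.7 -490.7 -500.2] rot [73.2  0.  -0. ] dist 704.1 t 1.05
```

move_arm(
  increments=[
    [[-3,-20,-20,3,0,0,1],[-6,-40,-41,6,0,0,1],[-10,-68,-69,10,0,0,1],[-14,-96,-97,14,0,0,1],[-18,-124,-125,18,0,0,1],[-22,-152,-153,22,0,0,1],[-26,-180,-181,26,0,0,1],[-30,-208,-210,31,0,0,1],[-34,-236,-238,36,0,0,1],[-38,-264,-267,41,0,0,1],[-42,-292,-296,46,0,0,1],[-46,-320,-325,50,0,0,1]],
  ],
)

```text
time_s: 2.05
tool_pos: [0.413, 0.1466, 0.2777]
eef_rot: [0.7, -0.101, 0.7, 0.101]
wrist_force: [1.5, 1.6, 0.8]
opening: 0.0853
```

```bash
python3 -c "
from h import *
mv([.50,-.08,.30],.115)"
```

```text
shift [ -22.2 -241.9   19.6] rot [22.94  0.04 -0.  ] dist 243.8 t 2.05
```

move_arm(
  increments=[
    [[-4,-40,3,4,0,0,1],[-8,-80,6,8,0,0,1],[-12,-120,9,12,0,0,1],[-16,-160,12,16,0,0,1],[-19,-200,16,20,0,0,1],[-22,-232,19,23,0,0,1],[-22,-242,19.6,23,0,0,1],[-22,-242,19.6,23,0,0,1]],
  ],
)

```text
time_s: 2.72
tool_pos: [0.5008, -0.0824, 0.2997]
eef_rot: [0.706, 0.042, 0.705, -0.042]
wrist_force: [0.7, 0.6, 0.4]
opening: 0.0855
```

```bash
python3 - <<'E'
from h import *
T=np.array(camera_model("wrist")["pose"]);p,d=snapshot("wrist");np.savez("pics/w1.npz",T=T,d=d,p=p)
cv2.imwrite("pics/w1.png",p[:,:,::-1]);print(cur()[1:],observe()["joint_vel"].max())
cv2.imwrite("pics/w1b.png",cv2.resize(p[:,:,::-1],(800,600),interpolation=2))
E
```

```text
(array([ 0.50004243, -0.08074826,  0.29954004]), array([[ 3.37389622e-04,  1.16641531e-01,  9.93174023e-01],
       [ 3.67932131e-04,  9.93173998e-01, -1.16641653e-01],
       [-9.99999875e-01,  4.04774317e-04,  2.92170433e-04]])) 0.04010799304093669
```

View pics/w1b.png

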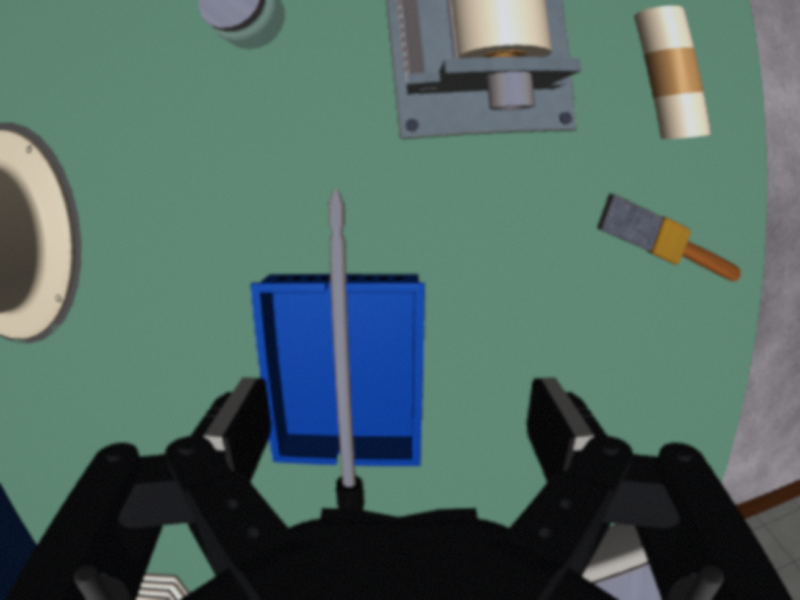

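The wrist view clearly shows the spindle, tip (335,190) to knob (348,490), the basket, the dispenser's near plate edge (401,137)–(575,128), and the near hub (512,88). Zooming in.

```bash
python3 - <<'E'
import cv2
a=cv2.imread("pics/w1.png")
cv2.imwrite("pics/w1h.png",cv2.resize(a[0:95,245:380],None,fx=5.9,fy=5.9,interpolation=2))
cv2.imwrite("pics/w1t.png",cv2.resize(a[110:330,195:245],None,fx=2.7*1,fy=2.7,interpolation=2))
E
```

```text
(no output)
```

View pics/w1h.png

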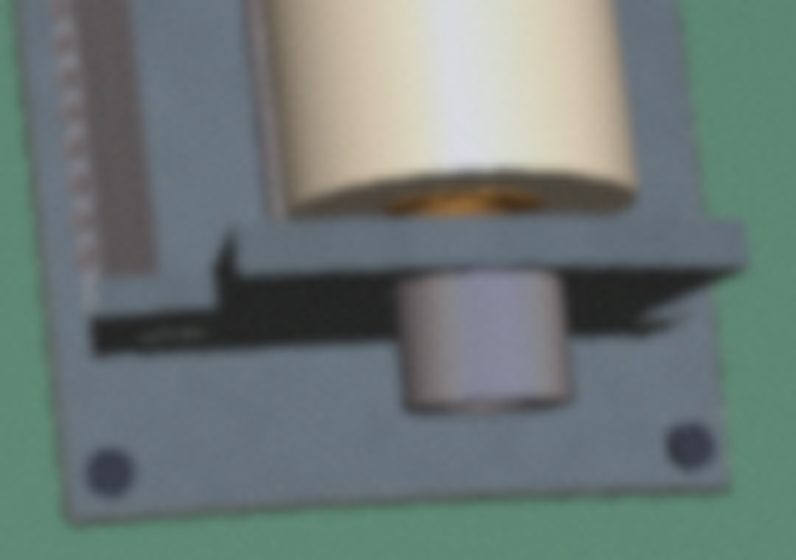

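View pics/w1t.png

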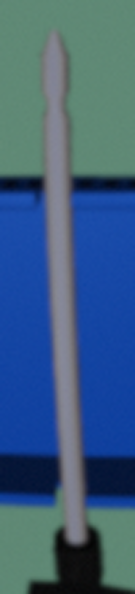

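```bash
cat > disp.py <<'E'
from h import *
from scipy.optimize import least_squares
w=np.load("pics/w1.npz");T=w["T"]
c=lambda u,v:(245+u/5.9-.4,v/5.9-.4)
obs=[(c(70,522),(-.085,-.015,.012)),(c(728,490),(.085,-.015,.012)),(c(403,405),(-.017,0,.095)),(c(570,400),(.017,0,.095))]
for (px,m) in obs: print(np.round(ray("wrist",*px,m[2],T),4))
# hub silhouettes as line, proper: tangent. optimise
def res(q):
    u=np.array([q[2],1,0]);u/=np.linalg.norm(u);v=np.array([u[1],-u[0],0]);o=np.array([q[0],q[1],0])
    M=np.array([o+v*m[0]+u*m[1]+[0,0,m[2]] for _,m in obs])
    e=proj("wrist",M,T)-np.array([p for p,_ in obs]);return e.ravel()
r=least_squares(res,[.59,.02,.04]);print(r.x,np.round(r.fun,1))
# rod
k=lambda u,v:(195+u/2.7-.4,110+v/2.7-.4)
for n,px,z in [("tip",k(55,30),.042),("shoulder",k(56,62),.042),("rodfront",k(58,130),.042),("rodend",k(75,535),.042),("knobface",k(76,540),.05)]: print(n,np.round(ray("wrist",*px,z,T),4))
E
python3 disp.py
```

```text
[0.514  0.0118 0.012 ]
[0.6803 0.0079 0.012 ]
[0.5805 0.0253 0.095 ]
[0.6148 0.0245 0.095 ]
[0.59771559 0.02490244 0.02243402] [-1.1  0.1  1.2 -0.1  0.2 -0.  -0.1  0. ]
tip [ 0.4534 -0.026   0.042 ]
shoulder [ 0.4517 -0.042   0.042 ]
rodfront [ 0.4477 -0.0765  0.042 ]
rodend [ 0.4152 -0.3308  0.042 ]
knobface [ 0.417  -0.3285  0.05  ]
```

```bash
python3 -c "
from h import *
mv([.4312,-.2045,.10],.124);mv([.4312,-.2045,.0233],.124)"
```

```text
shift [ 199.5 -131.   -54. ] rot [ 0.37  0.02 -0.02] dist 244.7 t 2.77
shift [ 276.2 -131.   -54. ] rot [ 0.37  0.02 -0.02] dist 310.4 t 2.77
```

move_arm(
  increments=[
    [[20,-25,-10,0,0,0,1],[45,-50,-22,0.4,0,0,1],[75,-75,-32,0.4,0,0,1],[105,-98,-42,0.4,0,0,1],[135,-118,-50,0.4,0,0,1],[165,-131,-54,0.4,0,0,1],[185,-131,-54,0.4,0,0,1],[199,-131,-54,0.4,0,0,1],[199,-131,-54,0.4,0,0,1]],
  ],
)

```text
time_s: 3.52
tool_pos: [0.4297, -0.2026, 0.0984]
eef_rot: [0.705, 0.044, 0.707, -0.042]
wrist_force: [-1.2, 0.6, 0.6]
opening: 0.0849
```

```bash
python3 - <<'E'
from h import *
T=np.array(camera_model("wrist")["pose"]);p,d=snapshot("wrist");np.savez("pics/w2.npz",T=T,d=d,p=p)
cv2.imwrite("pics/w2b.png",cv2.resize(p[:,:,::-1],(800,600),interpolation=2))
print(mv([.4312,-.2045,.0233],.124))
E
```

```text
shift [76.5 -1.6  1.1] rot [ 0.05 -0.13 -0.1 ] dist 76.5 t 3.57
(array([76.50804892, -1.61683413,  1.09875952]), array([ 0.05204943, -0.12599769, -0.10110772]))
```

View pics/w2b.png

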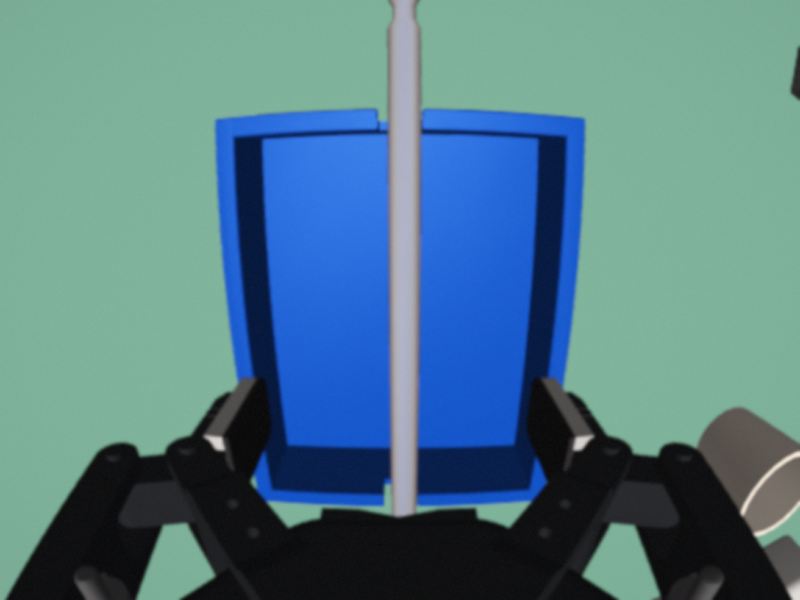

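The rod runs straight down the image at x≈404, between the fingers. Descending and gripping.

move_arm(
  increments=[
    [[15,-1.5,2,0,0,0,0.2],[35,-1.5,2,0,0,0,0],[55,-1.5,2,0,0,0,0],[68,-1.5,2,0,0,0,0],[76,-1.5,2,0,0,0,0],[76,-1.5,2,0,0,0,-0.4],[76,-1.5,2,0,0,0,-1],[76,-1.5,2,0,0,0,-1],[76,-1.5,2,0,0,0,-1],[76,-1.5,2,0,0,0,-1],[76,-1.5,2,0,0,0,-1],[76,-1.5,2,0,0,0,-1]],
  ],
)

```text
time_s: 4.57
tool_pos: [0.4323, -0.2044, 0.0247]
eef_rot: [0.705, 0.044, 0.706, -0.043]
wrist_force: [-1.0, 3.5, 9.5]
opening: 0.0121
```

```bash
python3 - <<'E'
from h import *
s,p,M=cur();print(s["wrist_force"],s["moment"],s["opening"],p,np.round(M,4))
E
```

```text
[-1.02807261  3.45105732  9.53636359] [0.62781219 0.15896442 0.1072374 ] 0.012061109233613667 [ 0.43231471 -0.20442078  0.0247423 ] [[-0.0011  0.1222  0.9925]
 [ 0.0017  0.9925 -0.1222]
 [-1.      0.0015 -0.0013]]
```

move_arm(
  increments=[
    [[-5,0,0,0,0,0,-1],[-15,0,0,0,0,0,-1],[-35,0,0,0,0,0,-1],[-60,0,0,0,0,0,-1],[-90,0,0,0,0,0,-1],[-115,0,0,0,0,0,-1],[-130,0,0,0,0,0,-1],[-130,0,0,0,0,0,-1]],
  ],
)

```text
time_s: 5.23
tool_pos: [0.4339, -0.2055, 0.1584]
eef_rot: [0.707, 0.043, 0.704, -0.044]
wrist_force: [1.1, -0.3, -2.7]
opening: 0.0121
```

```bash
python3 - <<'E'
from h import *
s,p,M=cur();print(s["wrist_force"],s["moment"],s["opening"],p)
im=[]
for n in ["side","scene"]:
    q,d=snapshot(n);np.savez(f"pics/{n}3.npz",p=q,d=d);im.append(q[100:300,130:330,::-1])
q,d=snapshot("wrist");im.append(q[100:384,114:398,::-1])
cv2.imwrite("pics/m3.png",np.hstack([cv2.resize(a,(266,266),interpolation=2) for a in im]))
E
```

```text
[ 1.11549981 -0.2815225  -2.66120486] [-0.01713877 -0.04526191 -0.02092336] 0.012124049035302413 [ 0.43387241 -0.20548144  0.15835533]
```

View pics/m3.png

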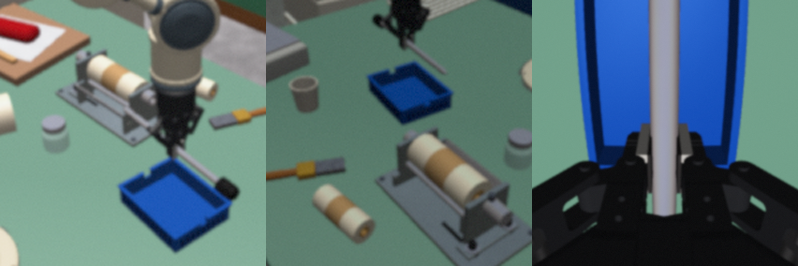

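```bash
cat > rod.py <<'E'
from h import *
from scipy.optimize import least_squares
def rodfit(n,d,P,p,M,lo=.03,hi=.17,off=.018):
    C=cloud(n,d).reshape(-1,3);P=P.reshape(-1,3).astype(int)
    g=p-M[:,0]*off;L=(C-g)@M  # tool coords about grip point
    out={}
    for nm,(a,b) in {"front":(lo,hi),"back":(-.12,-.03)}.items():
        m=(L[:,1]>a)&(L[:,1]<b)&(abs(L[:,0])<.014)&(abs(L[:,2])<.014)&(d.reshape(-1)>0)&(abs(P[:,0]-P[:,2])<40)
        out[nm]=L[m]
    X=np.vstack(list(out.values()))
    def f(q):
        o=np.array([q[0],0,q[1]]);u=np.array([q[2],1,q[3]]);u/=np.linalg.norm(u)
        w=X-o;return np.linalg.norm(w-np.outer(w@u,u),axis=1)-.007
    r=least_squares(f,[0,0,0,0],loss="soft_l1",f_scale=.001)
    return r.x,[len(v) for v in out.values()],np.median(abs(r.fun)),L
if __name__=="__main__":
    s,p,M=cur()
    for n in ["side","scene"]:
        w=np.load(f"pics/{n}3.npz");x,k,e,L=rodfit(n,w["d"],w["p"],p,M);print(n,"down,lat(mm)",np.round(x[:2]*1000,2),"slopes down,lat",np.round(x[2:],4),k,e)
        m=(abs(L[:,0])<.012)&(abs(L[:,2])<.012)&(L[:,1]>.1)&(L[:,1]<.21);print(" tip y",np.sort(L[m][:,1])[-5:])
E
python3 rod.py
```

```text
side down,lat(mm) [-4.35  2.58] slopes down,lat [0.0021 0.0014] [113, 158] 0.000886558972145071
 tip y [0.16629888 0.16678322 0.16950004 0.16980177 0.1698083 ]
scene down,lat(mm) [-2.5  -0.28] slopes down,lat [0.0035 0.0007] [136, 14] 0.0006227075187772778
 tip y [0.17508324 0.17584455 0.17648697 0.17733551 0.17866799]
```

```bash
python3 -c "
from h import *
mv([.60,-.02,.30],.028)"
```

```text
shift [-145.4  203.8  143.8] rot [-5.42 -0.07 -0.1 ] dist 288.7 t 5.38
```

move_arm(
  increments=[
    [[-20,10,10,0,0,0,-1],[-45,28,25,-1,0,0,-1],[-70,55,43,-2,0,0,-1],[-95,85,62,-3,0,0,-1],[-115,115,83,-4,0,0,-1],[-130,145,103,-5,0,0,-1],[-145,175,123,-5.4,0,0,-1],[-145,195,138,-5.4,0,0,-1],[-145,204,144,-5.4,0,0,-1],[-145,204,144,-5.4,0,0,-1],[-145,204,144,-5.4,0,0,-1]],
  ],
)

```text
time_s: 6.3
tool_pos: [0.5995, -0.0198, 0.2978]
eef_rot: [0.705, 0.01, 0.709, -0.009]
wrist_force: [0.6, 0.1, -3.5]
opening: 0.0122
```

```bash
python3 - <<'E'
from h import *
s,p,M=cur();print(s["wrist_force"],p,np.round(M,4),abs(s["joint_vel"]).max())
T=np.array(camera_model("wrist")["pose"]);p,d=snapshot("wrist");np.savez("pics/w4.npz",T=T,d=d,p=p)
cv2.imwrite("pics/w4b.png",cv2.resize(p[:,:,::-1],(800,600),interpolation=2))
E
```

```text
[ 0.5638366   0.07279546 -3.54716972] [ 0.59947574 -0.01980451  0.29778715] [[-0.0044  0.0275  0.9996]
 [ 0.0019  0.9996 -0.0275]
 [-1.      0.0018 -0.0045]] 0.02419854907111753
```

View pics/w4b.png

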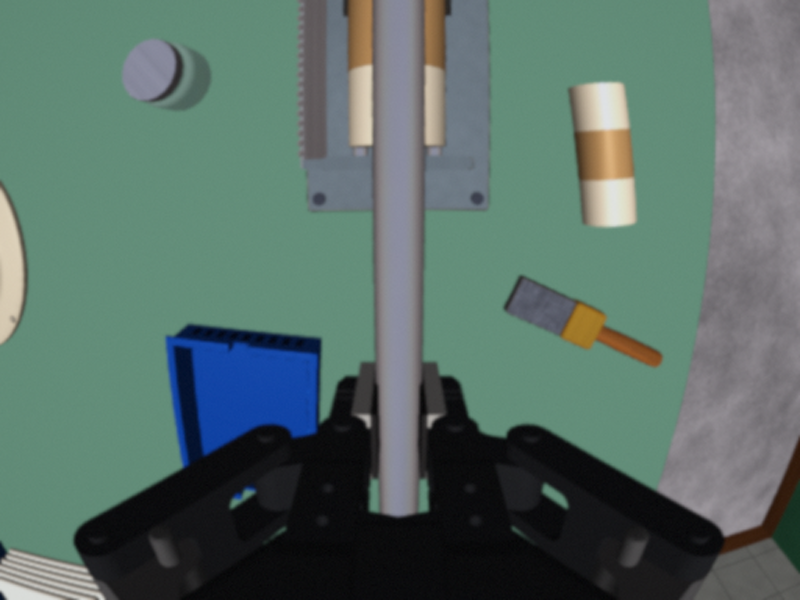

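The wrist view from above shows the near plate edge (309,211)–(489,208), and the right plate edge at x≈489 running up. I'll fit the yaw from these edges.

```bash
python3 - <<'E'
from h import *
w=np.load("pics/w4.npz");T=w["T"];p=cv2.GaussianBlur(w["p"],(3,3),0).astype(float)
g=p[:,:,1]-p[:,:,2]  # green minus blue
print(g[60,300:325].round(),g[125:142,285].round())
def cross(a,th):
    i=np.where((a[:-1]-th)*(a[1:]-th)<0)[0]
    return [k+(th-a[k])/(a[k+1]-a[k]) for k in i]
pts=[]
th=(np.median(g[60,316:324])+np.median(g[60,300:309]))/2;print("th",th)
R_=[]
for v in range(4,128):
    c=[x for x in cross(g[v,300:330],th)]
    if c: R_.append(ray("wrist",300+c[0],v,.011,T)[:2])
N_=[]
for u in [*range(204,236),*range(276,308)]:
    c=cross(g[122:150,u],th)
    if c: N_.append(ray("wrist",u,122+c[0],.011,T)[:2])
R_=np.array(R_);N_=np.array(N_)
fr=cv2.fitLine(R_.astype(np.float32),cv2.DIST_HUBER,0,.01,.01).ravel();fn=cv2.fitLine(N_.astype(np.float32),cv2.DIST_HUBER,0,.01,.01).ravel()
print("right edge slope dx/dy",fr[0]/fr[1],fr[2:],len(R_),R_[[0,-1]]);print("near edge -dy/dx",-fn[1]/fn[0],fn[2:],len(N_))
# left edge corner
E
python3 disp.py | head -1
```

```text
[-11. -11. -10. -11. -11. -11. -11. -10. -11. -10. -10.  -8.  -2.   7.
  15.  19.  20.  19.  20.  20.  20.  19.  19.  19.  20.] [-10. -10. -11. -11. -10. -10. -10.  -7.  -1.   8.  16.  19.  20.  20.
  21.  20.  20.]
th 4.25
right edge slope dx/dy 0.022482801 [0.68414915 0.132842  ] 124 [[0.68562036 0.20343082]
 [0.68176719 0.01864648]]
near edge -dy/dx 0.022121517 [0.59935766 0.01022973] 64
[0.514  0.0118 0.012 ]
```

```bash
cat >> h.py <<'E'
MOUTH=np.array([.597,.025,.095]);SL=.0223;U=np.array([SL,1,0])/np.hypot(SL,1);V=np.array([U[1],-U[0],0])
def tgt(along,lat=0,up=-.0183): return mv(MOUTH+U*along+V*lat+[0,0,up],SL)
def st():
    s,p,M=cur();w=p-MOUTH;F=s["wrist_force"];m=s["moment"]
    print("t %.2f along %.1f lat %.1f z %.1f open %.1f | F along %.1f lat %.1f up %.1f | M %s | yawerr %.2f pitch %.2f"%(s["time_s"],w@U*1e3,w@V*1e3,p[2]*1e3,s["opening"]*1e3,F@U,F@V,F[2],np.round(m,2),np.degrees(np.arctan2(M[0,1],M[1,1])-np.arctan(SL)),np.degrees(M[2,1])))
E
python3 -c "
from h import *
st();tgt(-.195)"
```

```text
t 6.35 along -45.3 lat 3.2 z 298.2 open 12.0 | F along 0.0 lat -0.4 up -2.8 | M [ 0.01 -0.02 -0.  ] | yawerr 0.35 pitch 0.10
shift [ 221.2 -150.1   -1.4] rot [-0.35 -0.23 -0.1 ] dist 267.3 t 6.35
```

move_arm(
  increments=[
    [[5,-25,0,0,0,0,-1],[15,-60,0,0,0,0,-1],[35,-98,0,-0.2,-0.1,0,-1],[65,-130,-1,-0.35,-0.2,-0.1,-1],[100,-150,-1.4,-0.35,-0.2,-0.1,-1],[135,-150,-1.4,-0.35,-0.2,-0.1,-1],[170,-150,-1.4,-0.35,-0.2,-0.1,-1],[200,-150,-1.4,-0.35,-0.2,-0.1,-1],[221,-150,-1.4,-0.35,-0.2,-0.1,-1],[221,-150,-1.4,-0.35,-0.2,-0.1,-1],[221,-150,-1.4,-0.35,-0.2,-0.1,-1]],
  ],
)

```text
time_s: 7.27
tool_pos: [0.5913, -0.1705, 0.0764]
eef_rot: [0.706, 0.009, 0.708, -0.008]
wrist_force: [0.3, 0.0, -2.6]
opening: 0.012
```

```bash
python3 - <<'E'
from h import *
st();tgt(-.195)
im=[]
T=np.array(camera_model("wrist")["pose"])
q,d=snapshot("wrist");np.savez("pics/w5.npz",T=T,d=d,p=q)
a=q[0:150,180:330,::-1]
qs,ds=snapshot("side");np.savez("pics/side5.npz",p=qs,d=ds)
b=qs[120:230,165:275,::-1]
cv2.imwrite("pics/m5.png",np.hstack([cv2.resize(x,(400,400),interpolation=2) for x in (a,b)]))
E
```

```text
t 7.27 along -195.6 lat -1.3 z 76.4 open 12.0 | F along 0.1 lat 0.3 up -2.6 | M [ 0.   -0.03 -0.03] | yawerr 0.07 pitch 0.04
shift [-0.3  0.6  1.3] rot [-0.07 -0.18 -0.04] dist 1.5 t 7.27
```

View pics/m5.png

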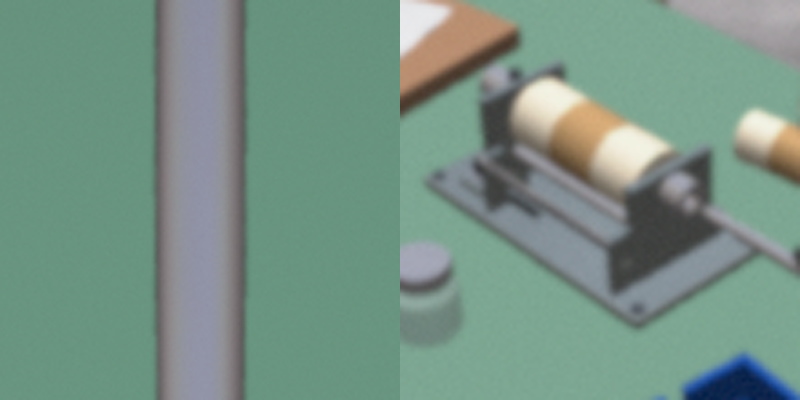

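```bash
python3 - <<'E'
from h import *
q=np.load("pics/side5.npz")["p"][155:200,225:285,::-1]
cv2.imwrite("pics/m5b.png",cv2.resize(q,None,fx=12,fy=12,interpolation=2))
for nm,X in {"mouth":MOUTH,"mouthtop":MOUTH+[0,0,.017],"mouthR":MOUTH+V*.017,"mouthL":MOUTH-V*.017,"bot":MOUTH-[0,0,.017]}.items():
    print(nm,(proj("side",X)[0]-[225,155])*12)
s,p,M=cur()
for t in (.18,.17,.1,.05): print(t,(proj("side",p-M[:,0]*.0183+M[:,1]*t)[0]-[225,155])*12)
E
```

```text
mouth [230.51145392 237.98964613]
mouthtop [229.4409709  186.86850141]
mouthR [275.40662724 212.14986683]
mouthL [185.05677595 264.15145284]
bot [231.56676635 288.38631638]
0.18 [272.16583431 256.33353376]
0.17 [298.0389     271.80531195]
0.1 [484.83851103 383.50920441]
0.05 [624.67851768 467.13182535]
```

View pics/m5b.png

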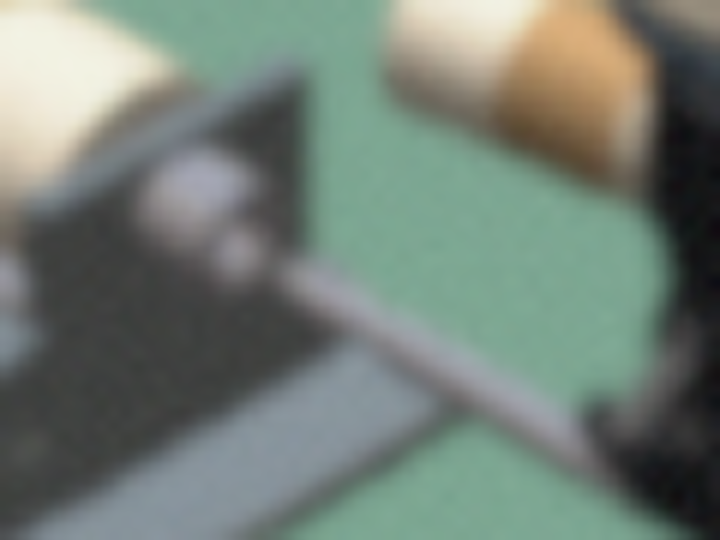

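```bash
python3 - <<'E'
from h import *
q=cv2.imread("pics/side0.png")[155:200,225:285]
cv2.imwrite("pics/m0b.png",cv2.resize(q,None,fx=12,fy=12,interpolation=2))
E
```

```text
(no output)
```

View pics/m0b.png

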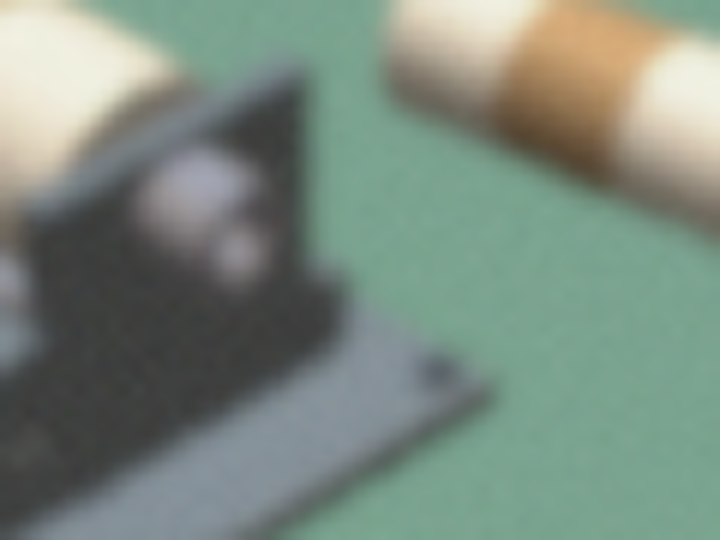

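The bright patch at (237,250) was there before the spindle arrived, so it is the lit countersink. The rod's line meets the mouth within about 2 mm. Advancing gently.

move_arm(
  increments=[
    [[0,4,1,0,-0.1,0,-1],[0,9,1,0,-0.1,0,-1],[0,14,1,0,-0.1,0,-1],[0,18,1,0,-0.1,0,-1],[0,21,1,0,-0.1,0,-1],[0,21,1,0,-0.1,0,-1]],
  ],
)

```text
time_s: 7.87
tool_pos: [0.5946, -0.1488, 0.0786]
eef_rot: [0.708, 0.008, 0.706, -0.008]
wrist_force: [0.1, -0.4, -3.0]
opening: 0.0121
```

```bash
python3 -c "
from h import *
st()"
```

```text
t 7.87 along -173.8 lat 1.5 z 78.6 open 12.1 | F along -0.4 lat 0.1 up -3.0 | M [ 0.01  0.05 -0.01] | yawerr -0.01 pitch -0.04
```

move_arm(
  increments=[
    [[0.5,3,-0.5,0,0,0,-1],[1,6,-0.7,0,0,0,-1],[1,9,-0.7,0,0,0,-1],[1,12,-0.7,0,0,0,-1],[1,12,-0.7,0,0,0,-1]],
  ],
)

```text
time_s: 8.28
tool_pos: [0.5942, -0.1362, 0.0776]
eef_rot: [0.708, 0.008, 0.706, -0.008]
wrist_force: [0.2, 1.0, -3.6]
opening: 0.0118
```

```bash
python3 -c "
from h import *
st()"
```

```text
t 8.28 along -161.3 lat 0.8 z 77.6 open 11.8 | F along 1.0 lat 0.1 up -3.6 | M [ 0.1  -0.06 -0.04] | yawerr -0.02 pitch -0.03
```

move_arm(
  increments=[
    [[0,4,0,0,0,0,-1],[0,8,0,0,0,0,-1],[0,12,0,0,0,0,-1],[0,16,0,0,0,0,-1],[0,16,0,0,0,0,-1]],
  ],
)

```text
time_s: 8.7
tool_pos: [0.5945, -0.1193, 0.0776]
eef_rot: [0.708, 0.007, 0.706, -0.008]
wrist_force: [-0.0, 0.4, -3.8]
opening: 0.0119
```

```bash
python3 - <<'E'
from h import *
st()
q,d=snapshot("side");a=q[155:200,225:285,::-1]
cv2.imwrite("pics/m6.png",cv2.resize(a,None,fx=10,fy=10,interpolation=2))
E
```

```text
t 8.70 along -144.4 lat 0.7 z 77.6 open 11.9 | F along 0.4 lat -0.0 up -3.8 | M [ 0.1  -0.09 -0.1 ] | yawerr -0.05 pitch -0.01
```

View pics/m6.png

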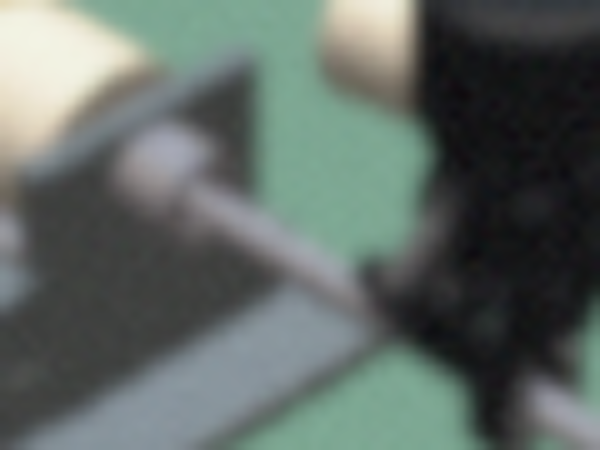

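The rod is in the hub. Continuing toward the roll.

move_arm(
  increments=[
    [[0,4,0,0,0,0,-1],[0,8,0,0,0,0,-1],[0,12,0,0,0,0,-1],[0,15,0,0,0,0,-1],[0,15,0,0,0,0,-1]],
  ],
)

```text
time_s: 9.17
tool_pos: [0.5949, -0.104, 0.0776]
eef_rot: [0.708, 0.007, 0.706, -0.007]
wrist_force: [1.2, 1.1, -2.8]
opening: 0.012
```

```bash
python3 -c "
from h import *
st()"
```

```text
t 9.17 along -129.0 lat 0.8 z 77.6 open 12.0 | F along 1.1 lat 1.2 up -2.8 | M [ 0.14 -0.09 -0.15] | yawerr -0.08 pitch -0.02
```

move_arm(
  increments=[
    [[0,4,0,0,0,0,-1],[0,8,0,0,0,0,-1],[0,12,0,0,0,0,-1],[0,15,0,0,0,0,-1],[0,15,0,0,0,0,-1]],
  ],
)

```text
time_s: 9.58
tool_pos: [0.5952, -0.0883, 0.0776]
eef_rot: [0.708, 0.007, 0.706, -0.007]
wrist_force: [2.0, 0.8, -2.8]
opening: 0.012
```

```bash
python3 -c "
from h import *
st()"
```

```text
t 9.58 along -113.3 lat 0.7 z 77.6 open 12.0 | F along 0.8 lat 2.0 up -2.8 | M [ 0.22 -0.24 -0.2 ] | yawerr -0.10 pitch -0.00
```

move_arm(
  increments=[
    [[0,5,0.3,0,0,0,-1],[0,10,0.5,0,0,0,-1],[0,15,0.7,0,0,0,-1],[0,20,0.7,0,0,0,-1],[0,20,0.7,0,0,0,-1]],
  ],
)

```text
time_s: 10.0
tool_pos: [0.5963, -0.0671, 0.0776]
eef_rot: [0.708, 0.007, 0.706, -0.007]
wrist_force: [0.2, 4.3, -3.3]
opening: 0.0124
```

```bash
python3 -c "
from h import *
st()"
```

```text
t 10.00 along -92.1 lat 1.3 z 77.6 open 12.4 | F along 4.3 lat 0.1 up -3.3 | M [ 0.48 -0.13 -0.11] | yawerr -0.14 pitch 0.03
```

move_arm(
  increments=[
    [[0,5,0,0,0,0,-1],[0,10,0,0,0,0,-1],[0,15,0,0,0,0,-1],[0,20,0,0,0,0,-1],[0,20,0,0,0,0,-1]],
  ],
)

```text
time_s: 10.42
tool_pos: [0.5967, -0.046, 0.0777]
eef_rot: [0.708, 0.007, 0.706, -0.007]
wrist_force: [1.7, 3.6, -1.9]
opening: 0.0123
```

```bash
python3 - <<'E'
from h import *
st()
im=[]
for n,(a,b,c,e) in {"side":(110,240,165,295),"scene":(130,310,170,350)}.items():
    q,d=snapshot(n);np.savez(f"pics/{n}7.npz",p=q,d=d);im.append(cv2.resize(q[a:b,c:e,::-1],(400,400),interpolation=2))
cv2.imwrite("pics/m7.png",np.hstack(im))
E
```

```text
t 10.42 along -71.0 lat 1.3 z 77.7 open 12.3 | F along 3.7 lat 1.7 up -1.9 | M [ 0.65 -0.18 -0.09] | yawerr -0.17 pitch 0.04
```

View pics/m7.png

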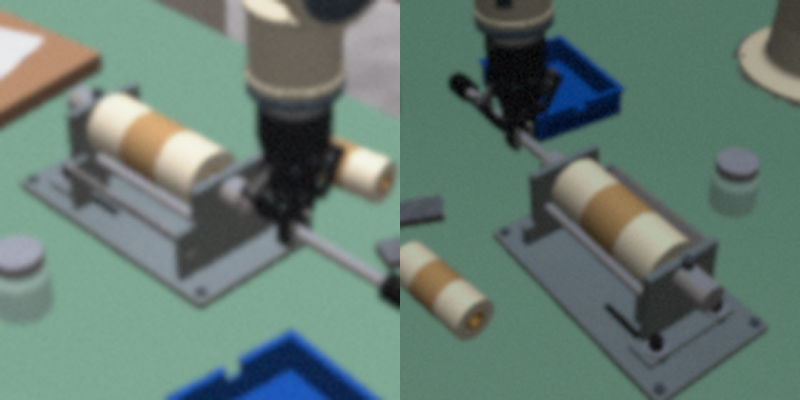

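move_arm(
  increments=[
    [[0,5,0.3,0,0,0,-1],[0,10,0.5,0,0,0,-1],[0,15,0.5,0,0,0,-1],[0,20,0.5,0,0,0,-1],[0,25,0.5,0,0,0,-1],[0,25,0.5,0,0,0,-1]],
  ],
)

```text
time_s: 11.02
tool_pos: [0.5977, -0.0203, 0.0778]
eef_rot: [0.708, 0.007, 0.706, -0.006]
wrist_force: [1.0, 4.0, -0.3]
opening: 0.0121
```

```bash
python3 -c "
from h import *
st()"
```

```text
t 11.02 along -45.3 lat 1.7 z 77.8 open 12.1 | F along 4.0 lat 0.9 up -0.3 | M [ 0.55 -0.14 -0.1 ] | yawerr -0.19 pitch 0.08
```

move_arm(
  increments=[
    [[0,0,0,0,0,0,-0.6],[0,0,0,0,0,0,-0.2],[0,0,0,0,0,0,0.4],[0,0,0,0,0,0,1],[0,0,0,0,0,0,1],[0,0,0,0,0,0,1],[0,0,0,0,0,0,1],[0,0,0,0,0,0,1],[0,0,0,0,0,0,1],[0,0,0,0,0,0,1]],
  ],
)

```text
time_s: 11.85
tool_pos: [0.5977, -0.0203, 0.0778]
eef_rot: [0.708, 0.007, 0.706, -0.006]
wrist_force: [0.6, 0.1, -0.2]
opening: 0.0851
```

```bash
python3 - <<'E'
from h import *
st()
im=[]
for n,(a,b,c,e) in {"side":(110,240,185,315),"scene":(100,280,170,350)}.items():
    q,d=snapshot(n);np.savez(f"pics/{n}8.npz",p=q,d=d);im.append(cv2.resize(q[a:b,c:e,::-1],(400,400),interpolation=2))
cv2.imwrite("pics/m8.png",np.hstack(im))
T=np.array(camera_model("wrist")["pose"]);q,d=snapshot("wrist");np.savez("pics/w8.npz",T=T,p=q,d=d);cv2.imwrite("pics/w8.png",q[:,:,::-1])
E
```

```text
t 11.85 along -45.3 lat 1.8 z 77.8 open 85.1 | F along 0.1 lat 0.6 up -0.2 | M [ 0.01 -0.   -0.03] | yawerr -0.19 pitch 0.08
```

View pics/m8.png

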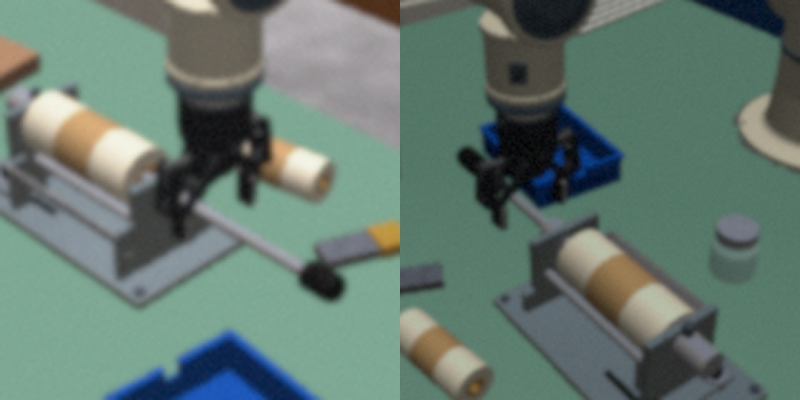

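View pics/w8.png

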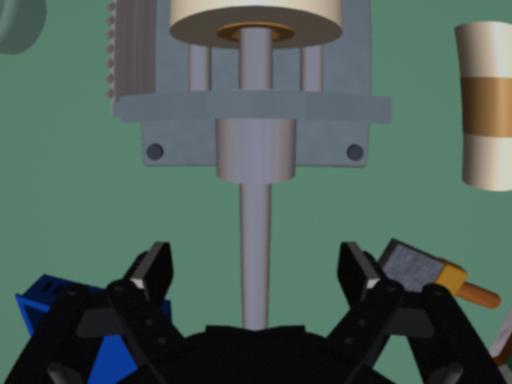

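Released. In the wrist view, the rod passes through the hub (255,150) into the roll core (255,35). Locating the knob next.

```bash
python3 - <<'E'
from h import *
w=np.load("pics/side8.npz");C=cloud("side",w["d"]);P=w["p"]
L=(C-MOUTH)@np.stack([U,V,[0,0,1]],1)
m=(P.max(2)<60)&(abs(L[:,:,1])<.025)&(L[:,:,0]<-.14)&(L[:,:,0]>-.25)&(abs(L[:,:,2])<.04)
X=L[m]*1000;print(len(X),np.round(np.percentile(X,[2,50,98],axis=0),1))
print((ray("side",289.7,201.7,.087)-MOUTH)@np.stack([U,V,[0,0,1]],1)*1000)
# rod between -160 and -60
m=(P.max(2)>70)&(abs(P[:,:,0].astype(int)-P[:,:,2])<30)&(abs(L[:,:,1])<.02)&(L[:,:,0]<-.08)&(L[:,:,0]>-.17)&(abs(L[:,:,2])<.025)
X=L[m]*1000;print(len(X))
from scipy.optimize import least_squares
def f(q):
    o=np.array([-120,q[0],q[1]]);u=np.array([1,q[2],q[3]]);u/=np.linalg.norm(u);e=X-o
    return np.linalg.norm(e-np.outer(e@u,u),axis=1)-7
r=least_squares(f,[0,-5,0,0],loss="soft_l1");print(r.x)
E
```

```text
105 [[-217.   -13.9   -4.9]
 [-201.2   -7.1   11.3]
 [-179.8    6.4   19. ]]
[-190.78854935    8.93681112   -8.        ]
107
[ 2.0703239   2.13296808  0.00350211 -0.01840025]
```

move_arm(
  increments=[
    [[0,-15,0,0,0,0,1],[0,-40,0,0,0,0,1],[0,-70,0,0,0,0,1],[0,-100,0,0,0,0,1],[0,-125,0,0,0,0,1],[0,-143,0,0,0,0,1],[0,-151,0,0,0,0,1],[0,-151,0,0,0,0,1],[0,-151,0,0,0,0,1]],
  ],
)

```text
time_s: 12.75
tool_pos: [0.5947, -0.1709, 0.0774]
eef_rot: [0.708, 0.008, 0.706, -0.006]
wrist_force: [0.2, 0.5, -0.6]
opening: 0.0856
```

```bash
python3 - <<'E'
from h import *
st()
q,d=snapshot("side");a=cv2.resize(q[130:250,225:345,::-1],(400,400),interpolation=2)
T=np.array(camera_model("wrist")["pose"]);w,d=snapshot("wrist");b=cv2.resize(w[100:384,114:398,::-1],(400,400),interpolation=2)
cv2.imwrite("pics/m9.png",np.hstack([a,b]))
E
```

```text
t 12.75 along -195.9 lat 2.1 z 77.4 open 85.6 | F along 0.5 lat 0.2 up -0.6 | M [ 0.01  0.01 -0.  ] | yawerr -0.16 pitch 0.10
```

View pics/m9.png

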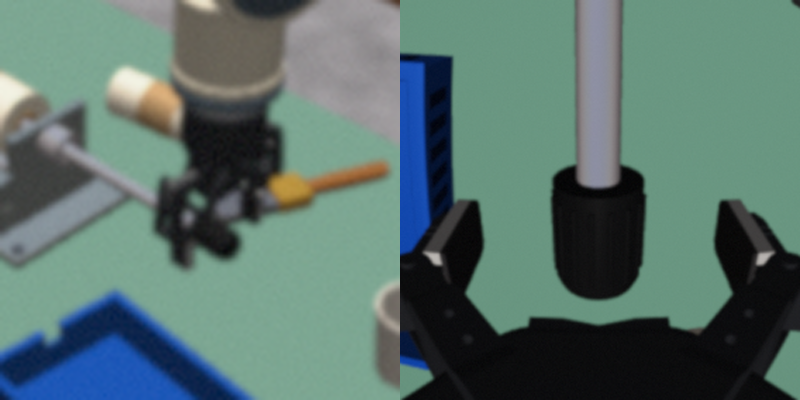

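The knob (598,235) sits centred between the pads. Closing on it.

move_arm(
  increments=[
    [[0,0,0,0,0,0,0.3],[0,0,0,0,0,0,-0.1],[0,0,0,0,0,0,-0.5],[0,0,0,0,0,0,-1],[0,0,0,0,0,0,-1],[0,0,0,0,0,0,-1],[0,0,0,0,0,0,-1],[0,0,0,0,0,0,-1]],
  ],
)

```text
time_s: 13.52
tool_pos: [0.5947, -0.1698, 0.0774]
eef_rot: [0.708, 0.007, 0.706, -0.006]
wrist_force: [0.4, 3.0, -0.2]
opening: 0.0283
```

```bash
python3 - <<'E'
from h import *
st()
T=np.array(camera_model("wrist")["pose"]);w,d=snapshot("wrist");b=cv2.resize(w[100:384,114:398,::-1],(400,400),interpolation=2)
q,d=snapshot("side");a=cv2.resize(q[130:250,225:345,::-1],(400,400),interpolation=2)
cv2.imwrite("pics/m10.png",np.hstack([a,b]))
E
```

```text
t 13.52 along -194.8 lat 2.0 z 77.4 open 28.3 | F along 3.0 lat 0.3 up -0.2 | M [ 0.56 -0.01  0.03] | yawerr -0.23 pitch 0.12
```

View pics/m10.png

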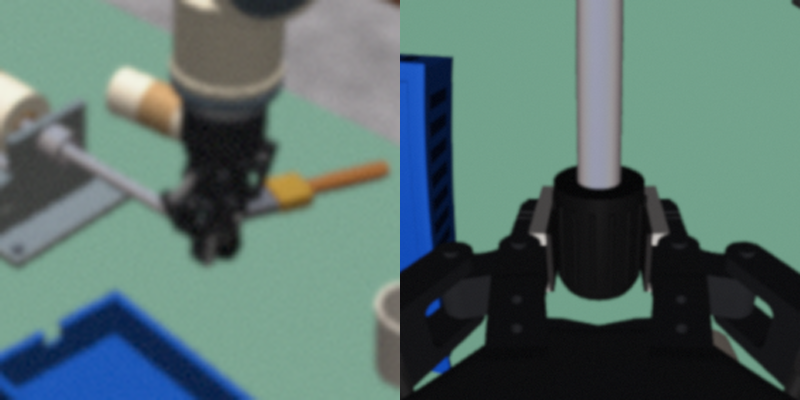

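move_arm(
  increments=[
    [[0,4,0,0,0,0,-1],[0,9,0,0,0,0,-1],[0,15,0,0,0,0,-1],[0,20,0,0,0,0,-1],[0,20,0,0,0,0,-1]],
  ],
)

```text
time_s: 14.03
tool_pos: [0.5953, -0.1496, 0.0777]
eef_rot: [0.708, 0.007, 0.706, -0.006]
wrist_force: [0.3, 2.0, 1.6]
opening: 0.0285
```

```bash
python3 -c "
from h import *
st()"
```

```text
t 14.03 along -174.6 lat 2.2 z 77.7 open 28.5 | F along 2.0 lat 0.3 up 1.6 | M [ 0.27 -0.06 -0.05] | yawerr -0.26 pitch 0.08
```

move_arm(
  increments=[
    [[0,5,0,0,0,0,-1],[0,10,0,0,0,0,-1],[0,16,0,0,0,0,-1],[0,22,0,0,0,0,-1],[0,27,0,0,0,0,-1],[0,27,0,0,0,0,-1]],
  ],
)

```text
time_s: 14.53
tool_pos: [0.5961, -0.1225, 0.0781]
eef_rot: [0.708, 0.006, 0.706, -0.006]
wrist_force: [-0.8, 0.4, 2.8]
opening: 0.0282
```

```bash
python3 -c "
from h import *
st()"
```

```text
t 14.53 along -147.5 lat 2.3 z 78.1 open 28.2 | F along 0.4 lat -0.8 up 2.8 | M [-0.1  -0.04 -0.01] | yawerr -0.28 pitch 0.03
```

move_arm(
  increments=[
    [[0,5,0,0,0,0,-1],[0,10,0,0,0,0,-1],[0,15,0,0,0,0,-1],[0,20,0,0,0,0,-1],[0,24,0,0,0,0,-1],[0,24,0,0,0,0,-1]],
  ],
)

```text
time_s: 15.03
tool_pos: [0.5965, -0.0981, 0.0781]
eef_rot: [0.708, 0.006, 0.706, -0.006]
wrist_force: [0.2, 2.6, 2.4]
opening: 0.0283
```

```bash
python3 -c "
from h import *
st()"
```

```text
t 15.03 along -123.1 lat 2.2 z 78.1 open 28.3 | F along 2.6 lat 0.2 up 2.4 | M [ 0.27  0.1  -0.06] | yawerr -0.29 pitch 0.04
```

move_arm(
  increments=[
    [[0,4,0,0,0,0,-1],[0,8,0,0,0,0,-1],[0,12,0,0,0,0,-1],[0,15,0,0,0,0,-1],[0,15,0,0,0,0,-1]],
  ],
)

```text
time_s: 15.45
tool_pos: [0.5967, -0.0826, 0.0781]
eef_rot: [0.708, 0.006, 0.706, -0.006]
wrist_force: [-0.2, 0.8, 1.4]
opening: 0.0283
```

```bash
python3 -c "
from h import *
st()"
```

```text
t 15.45 along -107.6 lat 2.1 z 78.1 open 28.3 | F along 0.8 lat -0.2 up 1.4 | M [ 0.13 -0.01 -0.07] | yawerr -0.30 pitch 0.05
```

move_arm(
  increments=[
    [[0,3,0,0,0,0,-1],[0,6,0,0,0,0,-1],[0,9,0,0,0,0,-1],[0,12,0,0,0,0,-1],[0,12,0,0,0,0,-1]],
  ],
)

```text
time_s: 15.87
tool_pos: [0.5969, -0.0698, 0.0781]
eef_rot: [0.708, 0.006, 0.706, -0.005]
wrist_force: [0.5, 2.2, -0.4]
opening: 0.0283
```

```bash
python3 -c "
from h import *
st()"
```

```text
t 15.87 along -94.8 lat 2.0 z 78.1 open 28.3 | F along 2.2 lat 0.4 up -0.4 | M [ 0.11 -0.08 -0.07] | yawerr -0.32 pitch 0.07
```

move_arm(
  increments=[
    [[0,2.5,0,0,0,0,-1],[0,5,0,0,0,0,-1],[0,7.5,0,0,0,0,-1],[0,10,0,0,0,0,-1],[0,10,0,0,0,0,-1]],
  ],
)

```text
time_s: 16.28
tool_pos: [0.5969, -0.0593, 0.0779]
eef_rot: [0.708, 0.006, 0.706, -0.005]
wrist_force: [0.7, -0.1, -3.0]
opening: 0.0283
```

```bash
python3 -c "
from h import *
st()"
```

```text
t 16.28 along -84.3 lat 1.7 z 77.9 open 28.3 | F along -0.1 lat 0.7 up -3.0 | M [-0.24 -0.11 -0.2 ] | yawerr -0.33 pitch 0.08
```

move_arm(
  increments=[
    [[0,2,0,0,0,0,-1],[0,4,0,0,0,0,-1],[0,6,0,0,0,0,-1],[0,8,0,0,0,0,-1],[0,8,0,0,0,0,-1]],
  ],
)

```text
time_s: 16.7
tool_pos: [0.5969, -0.0511, 0.0778]
eef_rot: [0.708, 0.006, 0.706, -0.005]
wrist_force: [0.5, -2.9, -3.3]
opening: 0.0285
```

```bash
python3 -c "
from h import *
st()"
```

```text
t 16.70 along -76.1 lat 1.6 z 77.8 open 28.5 | F along -2.9 lat 0.6 up -3.3 | M [-0.35 -0.11 -0.21] | yawerr -0.32 pitch 0.09
```

move_arm(
  increments=[
    [[0,2,0,0,0,0,-1],[0,4,0,0,0,0,-1],[0,6,0,0,0,0,-1],[0,6,0,0,0,0,-1]],
  ],
)

```text
time_s: 17.03
tool_pos: [0.5969, -0.0451, 0.0776]
eef_rot: [0.708, 0.006, 0.706, -0.005]
wrist_force: [-0.1, -6.1, -2.9]
opening: 0.0282
```

```bash
python3 -c "
from h import *
st()"
```

```text
t 17.03 along -70.1 lat 1.5 z 77.6 open 28.2 | F along -6.1 lat 0.1 up -2.9 | M [-0.76 -0.08 -0.28] | yawerr -0.31 pitch 0.08
```

move_arm(
  increments=[
    [[0,1.5,0,0,0,0,-1],[0,3,0,0,0,0,-1],[0,4,0,0,0,0,-1],[0,4,0,0,0,0,-1]],
  ],
)

```text
time_s: 17.37
tool_pos: [0.597, -0.0414, 0.0775]
eef_rot: [0.708, 0.006, 0.706, -0.006]
wrist_force: [1.4, -7.1, -3.1]
opening: 0.028
```

```bash
python3 -c "
from h import *
st()"
```

```text
t 17.37 along -66.4 lat 1.4 z 77.5 open 28.0 | F along -7.1 lat 1.6 up -3.1 | M [-1.08 -0.12 -0.31] | yawerr -0.30 pitch 0.06
```

move_arm(
  increments=[
    [[0,1.5,0,0,0,0,-1],[0,3,0,0,0,0,-1],[0,4.5,0,0,0,0,-1],[0,4.5,0,0,0,0,-1]],
  ],
)

```text
time_s: 17.7
tool_pos: [0.597, -0.0372, 0.0774]
eef_rot: [0.708, 0.006, 0.706, -0.006]
wrist_force: [0.7, -6.9, -3.2]
opening: 0.0281
```

```bash
python3 -c "
from h import *
st()"
```

```text
t 17.70 along -62.2 lat 1.4 z 77.4 open 28.1 | F along -6.8 lat 0.9 up -3.2 | M [-1.05 -0.13 -0.31] | yawerr -0.29 pitch 0.03
```

move_arm(
  increments=[
    [[0,1.5,0,0,0,0,-1],[0,3,0,0,0,0,-1],[0,4.5,0,0,0,0,-1],[0,4.5,0,0,0,0,-1]],
  ],
)

```text
time_s: 18.03
tool_pos: [0.597, -0.0329, 0.0773]
eef_rot: [0.708, 0.006, 0.706, -0.006]
wrist_force: [1.2, -8.1, -3.6]
opening: 0.0283
```

```bash
python3 -c "
from h import *
st()"
```

```text
t 18.03 along -57.9 lat 1.3 z 77.3 open 28.3 | F along -8.1 lat 1.3 up -3.6 | M [-1.06 -0.08 -0.29] | yawerr -0.28 pitch 0.01
```

move_arm(
  increments=[
    [[0,1,0,0,0,0,-1],[0,2,0,0,0,0,-1],[0,3,0,0,0,0,-1]],
  ],
)

```text
time_s: 18.28
tool_pos: [0.5971, -0.0304, 0.0772]
eef_rot: [0.708, 0.006, 0.706, -0.006]
wrist_force: [1.4, -10.1, -2.7]
opening: 0.0285
```

```bash
python3 -c "
from h import *
st()"
```

```text
t 18.28 along -55.4 lat 1.3 z 77.2 open 28.5 | F along -10.1 lat 1.6 up -2.7 | M [-1.45 -0.02 -0.29] | yawerr -0.27 pitch -0.03
```

move_arm(
  increments=[
    [[-0.3,1,0,0,0,0,-1],[-0.5,2,0,0,0,0,-1],[-0.5,3,0,0,0,0,-1]],
  ],
)

```text
time_s: 18.53
tool_pos: [0.5971, -0.0281, 0.0776]
eef_rot: [0.708, 0.006, 0.706, -0.007]
wrist_force: [0.2, -11.0, -3.4]
opening: 0.0284
```

```bash
python3 -c "
from h import *
st()"
```

```text
t 18.53 along -53.0 lat 1.3 z 77.6 open 28.4 | F along -11.0 lat 0.4 up -3.4 | M [-1.49 -0.02 -0.28] | yawerr -0.25 pitch -0.07
```

move_arm(
  increments=[
    [[0,1,0,0,0,0,-1],[0,2,0,0,0,0,-1],[0,3,0,0,0,0,-1]],
  ],
)

```text
time_s: 18.78
tool_pos: [0.5971, -0.0255, 0.0775]
eef_rot: [0.708, 0.006, 0.707, -0.007]
wrist_force: [1.3, -10.1, -3.2]
opening: 0.0282
```

```bash
python3 - <<'E'
from h import *
st()
w,d=snapshot("wrist");b=cv2.resize(w[60:384,94:418,::-1],(500,500),interpolation=2);cv2.imwrite("pics/w11.png",b)
E
```

```text
t 18.78 along -50.5 lat 1.2 z 77.5 open 28.2 | F along -10.1 lat 1.5 up -3.2 | M [-1.4  -0.14 -0.2 ] | yawerr -0.24 pitch -0.10
```

View pics/w11.png

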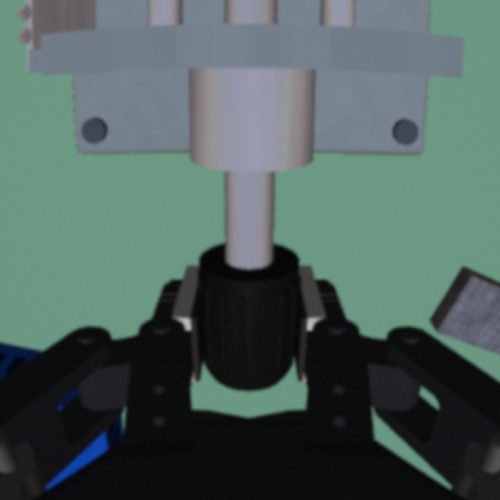

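move_arm(
  increments=[
    [[0,1,0,0,0,0,-1],[0,2,0,0,0,0,-1],[0,3,0,0,0,0,-1]],
  ],
)

```text
time_s: 19.08
tool_pos: [0.597, -0.0225, 0.0773]
eef_rot: [0.708, 0.006, 0.707, -0.007]
wrist_force: [1.1, -6.4, -3.3]
opening: 0.0285
```

```bash
python3 -c "
from h import *
st()"
```

```text
t 19.08 along -47.5 lat 1.1 z 77.3 open 28.5 | F along -6.3 lat 1.2 up -3.3 | M [-0.9  -0.11 -0.28] | yawerr -0.23 pitch -0.10
```

move_arm(
  increments=[
    [[0,1,0,0,0,0,-1],[0,2,0,0,0,0,-1],[0,2.5,0,0,0,0,-1]],
  ],
)

```text
time_s: 19.33
tool_pos: [0.5971, -0.021, 0.0772]
eef_rot: [0.707, 0.005, 0.707, -0.008]
wrist_force: [-0.4, -17.2, -4.2]
opening: 0.0284
```

```bash
python3 -c "
from h import *
st()"
```

```text
t 19.33 along -46.0 lat 1.1 z 77.2 open 28.4 | F along -17.2 lat -0.0 up -4.2 | M [-2.61 -0.03 -0.24] | yawerr -0.23 pitch -0.19
```

move_arm(
  increments=[
    [[0,1,0,0,0,0,-1],[0,1.5,0,0,0,0,-1],[0,1.8,0,0,0,0,-1]],
  ],
)

```text
time_s: 19.58
tool_pos: [0.5972, -0.0208, 0.0771]
eef_rot: [0.708, 0.005, 0.707, -0.008]
wrist_force: [0.1, -22.0, -2.4]
opening: 0.0282
```

```bash
python3 -c "
from h import *
st()"
```

```text
t 19.58 along -45.8 lat 1.2 z 77.1 open 28.2 | F along -22.0 lat 0.6 up -2.4 | M [-3.15 -0.01 -0.21] | yawerr -0.23 pitch -0.31
```

A hard stop at 22 N with 0.2 mm of travel, after the resistance dipped from 10 to 6 N: that matches the ball dropping and then the bottom. Relaxing the push, then opening.

move_arm(
  increments=[
    [[0,0.3,0,0,0,0,-1],[0,0.3,0,0,0,0,-1],[0,0.3,0,0,0,0,-0.6],[0,0.3,0,0,0,0,-0.1],[0,0.3,0,0,0,0,0.5],[0,0.3,0,0,0,0,1],[0,0.3,0,0,0,0,1],[0,0.3,0,0,0,0,1],[0,0.3,0,0,0,0,1],[0,0.3,0,0,0,0,1]],
  ],
)

```text
time_s: 20.42
tool_pos: [0.5972, -0.0203, 0.0772]
eef_rot: [0.708, 0.005, 0.707, -0.008]
wrist_force: [0.1, -0.3, 0.3]
opening: 0.0854
```

```bash
python3 - <<'E'
from h import *
st()
w,d=snapshot("wrist");b=cv2.resize(w[60:384,94:418,::-1],(400,400),interpolation=2)
q,d=snapshot("side");np.savez("pics/side12.npz",p=q,d=d);a=cv2.resize(q[110:230,165:285,::-1],(400,400),interpolation=2)
cv2.imwrite("pics/m12.png",np.hstack([a,b]))
E
```

```text
t 20.42 along -45.3 lat 1.2 z 77.2 open 85.4 | F along -0.3 lat 0.1 up 0.3 | M [-0.   -0.01  0.01] | yawerr -0.23 pitch -0.30
```

View pics/m12.png

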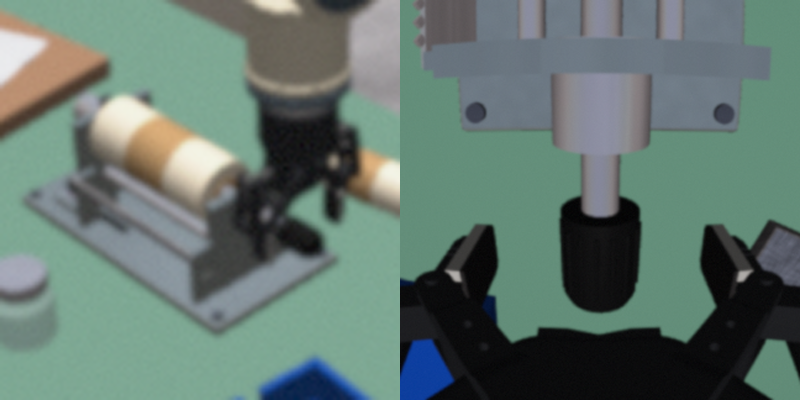

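move_arm(
  increments=[
    [[-10,0,0,0,0,0,1],[-35,0,0,0,0,0,1],[-70,0,0,0,0,0,1],[-105,-10,0,0,0,0,1],[-140,-20,0,0,0,0,1],[-165,-30,0,0,0,0,1],[-180,-30,0,0,0,0,1],[-180,-30,0,0,0,0,1],[-180,-30,0,0,0,0,1]],
  ],
)

```text
time_s: 21.27
tool_pos: [0.5966, -0.0496, 0.2585]
eef_rot: [0.708, 0.005, 0.706, -0.009]
wrist_force: [-1.0, 0.1, -1.7]
opening: 0.0855
```

```bash
python3 - <<'E'
from h import *
from scipy.optimize import least_squares
st()
im=[]
T=np.array(camera_model("wrist")["pose"]);w,d=snapshot("wrist");np.savez("pics/w13.npz",T=T,p=w);im.append(cv2.resize(w[0:250,130:380,::-1],(400,400),interpolation=2))
q,d=snapshot("side");im.append(cv2.resize(q[110:230,165:285,::-1],(400,400),interpolation=2))
cv2.imwrite("pics/m13.png",np.hstack(im))
def rollfit(n,p,d):
    C=cloud(n,d).reshape(-1,3);P=p.reshape(-1,3).astype(int)
    m=(abs(C[:,0]-.61)<.06)&(C[:,1]>.075)&(C[:,1]<.245)&(C[:,2]>.09)&(C[:,2]<.14)&((P[:,0]-P[:,2])>25)
    X=C[m]
    def f(q):
        o=np.array([q[0],.15,q[1]]);u=np.array([q[2],1,q[3]]);u/=np.linalg.norm(u)
        e=X-o;return np.linalg.norm(e-np.outer(e@u,u),axis=1)-.036
    r=least_squares(f,[.61,.09,.02,0],loss="soft_l1",f_scale=.002);return len(X),np.round(r.x,4)
print("side now",rollfit("side",q,d),"before",rollfit("side",np.load("pics/sideP.npy"),np.load("pics/side0d.npy")))
q,d=snapshot("scene")
print("scene now",rollfit("scene",q,d),"before",rollfit("scene",np.load("pics/sceneP.npy"),np.load("pics/scene0d.npy")))
for c in ["jar","cup","scaler"]:
    C=cloud("scene",d)
    for r in regions_of(c,"scene")[:1]: X=C[r["region"]&(d>0)];print(c,np.round(np.median(X,0),3))
E
```

```text
t 21.27 along -74.5 lat 1.3 z 258.5 open 85.5 | F along 0.1 lat -1.0 up -1.7 | M [ 0.02 -0.01  0.02] | yawerr -0.21 pitch -0.32
side now (470, array([0.6026, 0.0937, 0.0357, 0.0184])) before (459, array([0.6032, 0.0916, 0.0232, 0.0013]))
scene now (688, array([ 0.6008,  0.0942,  0.0225, -0.0008])) before (634, array([ 0.6009,  0.0912,  0.0493, -0.026 ]))
jar [0.405 0.167 0.052]
cup [ 0.668 -0.322  0.054]
scaler [ 0.781 -0.103  0.018]
```

View pics/m13.png

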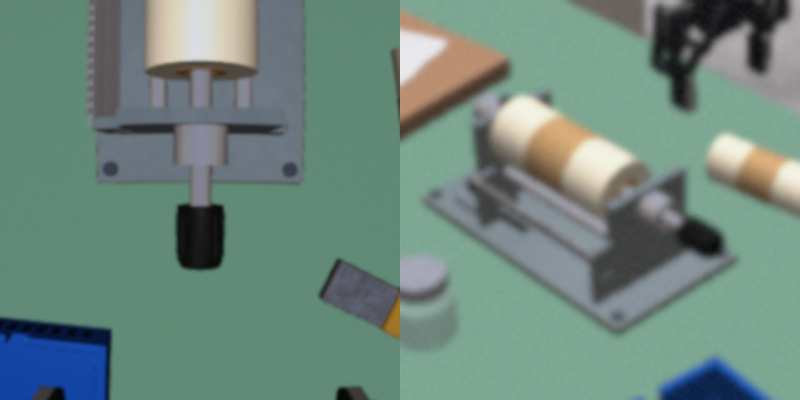

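```bash
python3 -c "
from h import *
st();print(finish_job())"
```

```text
t 21.57 along -74.2 lat 0.7 z 256.4 open 85.4 | F along -0.0 lat 0.3 up 0.6 | M [-0.04  0.04 -0.04] | yawerr -0.24 pitch -0.29
the job is handed in; nothing more can be done
None
```

I pushed the spindle through the near hub into the roll to about 135 mm deep, let go of it there, took hold again on the knob and pushed it home. I then opened the gripper, lifted clear and handed the job in at 21.6 s.

- **Home and catch:** the push met about 6–11 N while passing the ball. It dipped from 10 to 6 N, then hit a hard stop at 22 N with 0.2 mm of travel. That fits the tip on the bottom of the far hub with the ball in its groove. I judged the catch by force only; it cannot be seen directly.
- **Position:** the knob's face stands about 21–25 mm off the near mouth, within the expected 13–37 mm.
- **Roll:** the depth fits put it about 2–3 mm higher than before, so it is hanging off the cradle. The two cameras differed on the roll's tilt by about 0.02 rad, which is within their depth noise. The roll moved inward along the spindle, opening its gap to the near cheek.
- **Bystanders:** the jar and cup measured within 2 mm of their starting places, and the brush within about 5 mm, which is measuring noise.

No check failed outright.

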